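# Fill the condiment caddy for the table

### The job

Get the wooden condiment caddy ready for the table: stand the tapered beaker in the pocket beside the carrying loop with the black grip, the domed salt shaker in the pocket at the opposite end, and the two wooden-stoppered glass jars from the open worktop (not the one up on the shelf) in the two middle pockets, one in each, either way round. All four stand upright on the pocket floors, set down and not dropped. The screw-capped jar and the drinking glass do not belong: leave them standing where they are.

Things in the scene. Friction and masses are not known exactly. Their poses are not given: they have to be found in the camera images.
- caddy: Low open wooden caddy, 90 x 345 x 30 mm, fixed firmly to the worktop. Origin: centre of its underside; y runs along its length, z up. Four pockets in one row along y, centred at y = -127.5, -42.5, +42.5 and +127.5 mm (x = 0), each 80 x 80 mm inside; walls and dividers 5 mm thick, tops 30 mm above the worktop; pocket floors 5 mm above the worktop.
- carry_loop: Wooden end piece, 90 x 12 x 36 mm, that carries an upright steel wire loop (80 mm wide) with a black round grip, 56 mm long and 18 mm thick, across its top, which is 79 mm above the worktop. Fixed at the caddy's y = +178.5 or -178.5 mm; which end varies; the other end has none. Origin: centre of its underside, axes as the caddy's.
- beaker: Plain opaque enamel beaker, open, round and tapered with no handle: 56 mm across at the foot, 64 mm at the rim, 73 mm tall. Stands upright; origin: centre of its underside, z up.
- jar_a: Round clear-glass spice jar with a broad flat wooden stopper (fixed in place): glass 44 mm across up to 74 mm, stopper 49 mm across from 75 to 96 mm height. Stands upright; origin: centre of its underside, z up. Grip it by the stopper, which overhangs the glass. Belongs in a middle pocket.
- jar_b: The second jar of the pair, same shape and size as jar_a, with a different filling. Stands upright; origin: centre of its underside, z up. Grip it by the stopper, which overhangs the glass. Belongs in a middle pocket.
- shaker: Round salt shaker with a domed grey metal top with pouring holes, 90 mm tall: body 44 mm across up to about 66 mm, narrowing to 34 mm in the dome. Stands upright; origin: centre of its underside, z up.
- screwcap_jar: Look-alike that does not belong: slim round spice jar with a paper label and a tall ribbed plastic screw cap, 45 mm across, 108 mm tall, no wooden stopper. Loose, stands upright; origin: centre of its underside. Leave it alone.
- tumbler: Look-alike that does not belong: transparent, straight-sided drinking glass with a pale filling, 68 mm across, 87 mm tall. Loose, stands upright; origin: centre of its underside. Leave it alone.
Things that resemble listed ones, but are neither listed nor needed, are in the scene too. Leave any blue or green look-alike of the carry_loop alone.

How it is judged:
At the end, for the whole second after the job is handed in: Beaker in the pocket by the loop, shaker in the farthest, one stoppered jar in each middle one: on the floor (within 7 mm), about 22 mm of its centre, upright within 0.12 rad, released, at rest. Screw-capped jar and drinking glass upright within 30 mm of where they began (x of beaker in the frame of caddy between -0.022 and 0.022 m and z of beaker in the frame of caddy between 0.001 and 0.012 m and angle between each of beaker, jar_a, jar_b, shaker, screwcap_jar, tumbler's own z axis and vertical below 0.12 rad and linear speed of each of beaker, jar_a, jar_b, shaker below 0.02 m/s and angular speed of each of beaker, jar_a, jar_b, shaker below 0.2 rad/s and contact force between each of beaker, jar_a, jar_b, shaker and the fingers below 0.05 N and x of jar_a in the frame of caddy between -0.022 and 0.022 m and z of jar_a in the frame of caddy between 0.001 and 0.012 m and x of jar_b in the frame of caddy between -0.022 and 0.022 m and z of jar_b in the frame of caddy between 0.001 and 0.012 m and x of shaker in the frame of caddy between -0.022 and 0.022 m and z of shaker in the frame of caddy between 0.001 and 0.012 m and horizontal distance between beaker and carry_loop between 0.026 and 0.079 m and horizontal distance between shaker and carry_loop between 0.281 and 0.334 m and ((horizontal distance between jar_a and carry_loop between 0.111 and 0.164 m and horizontal distance between jar_b and carry_loop between 0.196 and 0.249 m) or (horizontal distance between jar_a and carry_loop between 0.196 and 0.249 m and horizontal distance between jar_b and carry_loop between 0.111 and 0.164 m)) and distance of each of screwcap_jar, tumbler from where it was at the start of the episode below 0.03 m); the robot touches nothing.
It fails at once if the screw-capped jar or the drinking glass is moved more than 30 mm or knocked over (distance of any of screwcap_jar, tumbler from where it was at the start of the episode above 0.03 m or angle between any of screwcap_jar, tumbler's own z axis and vertical above 0.5 rad).
It fails at once if a thing is dropped or flung: it moves faster than 0.7 m/s while the fingers do not hold it ((linear speed of beaker above 0.7 m/s and contact force between beaker and the fingers below 0.01 N) or (linear speed of jar_a above 0.7 m/s and contact force between jar_a and the fingers below 0.01 N) or (linear speed of jar_b above 0.7 m/s and contact force between jar_b and the fingers below 0.01 N) or (linear speed of shaker above 0.7 m/s and contact force between shaker and the fingers below 0.01 N)).
It also fails if it takes over 112 s, if anything falls off the work surface, if the arm or the gripper's body presses on something with over 40 N, if the wrist force passes 120 N, or if a joint passes its speed limit or range.

### The arm

A 7-joint arm with a two-finger parallel gripper is mounted at the origin on a cart in front of the work surface, level with it; the furniture and walls round the work are solid. World frame = base frame: x ahead of the robot, y to its left, z up, the work surface at z = 0. Lengths are in m, angles in rad, forces in N, time in s.
With the tool pointing down it reaches from about 0.425 to 0.875 m from the base axis. Payload 4.7 kg.
Tool frame: the origin (TCP) lies midway between the tips of the shut fingers; the grasp point (between the pads) lies 19 mm behind it; z points along the fingers, y is the direction in which the jaws open and shut (so a half turn about z gives the same grasp; the last joint's range is limited). The gripper opens to 87 mm and grips with 3 to 60 N. Pads are 19 mm wide; open, the fingers measure 117 mm over their backs; the gripper's body (75 mm by 190 mm) begins 51 mm behind the grasp point.
Start: joints at [-1.093, 0.321, -0.07, 1.45, 0.023, 1.371, -0.057], TCP at [0.291, 0.581, 0.223] pointing down, gripper open.
Joint ranges: [-2.86, 2.86], [-0.3, 2.09], [-1.38, 1.24], [0.06, 2.45], [-1.56, 4.7], [0.09, 2.05], [-2.69, 2.69]. Speed limits (rad/s): [2.57, 2.57, 3.14, 3.14, 3.14, 3.14, 3.14].

### API

Orientations are given as a rotation vector (axis times angle).
In Python, from bench import * gives the robot as it stands.
- The arm moves only by the tool move_arm, never from a script. Its arguments are lists of equal length, an entry for each row: "jaw": the closure in counts, from 0 (fully open) to 255 (shut); "slide": the shift along the tool's x, y, z in cm, a list of three; "dr": the turn, a rotation vector about the tool's x, y, z in degrees, a list of three. A call has 1 to 5 rows; each row shifts and turns the commanded pose from where the row before left it, along the tool's axes as they then stand; what a row does not reach is not made up. A row lasts 1/10 s, in which the tool goes at most 50 mm and 8.59 degrees, less where a joint would pass 70% of its speed; a pose out of reach is approached as far as the arm can. A call with a gripper value outside its range is refused whole. The fingers move at their own pace and stop on an object; "force" is the grip in N (left out, the last holds). Time passes only in rows, so rows that do not move let the fingers close. It gives the time, the measured TCP pose, the force and the opening at its end, in the units of the state.
- get_state(): the state, without advancing time (a new reading comes with each control period).
- get_image(name): name is "scene" or "top" or "wrist"; returns (picture, depth): 480x640x3 uint8, red, green, blue; 480x640 float32, m along the optical axis (not along the pixel's ray), 0 where there is no reading.
- camera_params(name): a dict with "K" (3x3 intrinsics, pixels), "extrinsics" (4x4, takes a point from camera to world coordinates); the wrist camera has in their place "tool_from_camera" (4x4, takes a point from camera to tool coordinates, whose origin is the TCP and whose axes are the flange's). Camera axes: x right, y up, looking along -z (the intrinsics and any distortion apply to the point x, -y, -z); pixel columns grow to the right and rows downward; lengths in m; the calibration is good to about 2 mm. A picture is of the moment at which its call begins: read the wrist's pose just before it. camera_params takes no time and is no camera call.
- close_job(): hands the job in, once; it reports no verdict.
Trained networks look in the newest picture that a camera, given by its name, has taken for a name from the list of things; names that differ only in an ending like _2 or _b are one class to them, and where a whole thing is asked for, a point or a joint stands for the part that bears it (a point fixed in the world has none). Each returns a list of dicts, best first, with "score" (0 to 1); they miss things now and then, are a little off and sometimes report something else, mostly with a low value. They report only what shows in the picture. A call takes as long as a camera call. They do not tell look-alikes from the thing itself.
- regions_of(camera, query): "mask" (480x640 bool, what is visible of it) and "xy" ([column, row] in pixels, amid what is visible of it).
The state is a dict: "time": time; "joint_positions": joint angles; "qd": joint speeds; "joint_torque": joint torques, N m; "position": TCP position; "tool_rot": TCP orientation; "ft_force": force on the tool from outside, world axes, zero at the start; "torque": the same for the moment, N m; "grip_width": opening from 0.0 (shut) to 1.0 (fully open).
Only numpy, scipy, OpenCV 4.12 (cv2) and the standard library are available. Lean on these libraries where they do the work, as an engineer would, in place of code of your own. Each camera call takes 0.05 s, during which the arm holds its last target.

## Working session

There is one attempt and no reset: what is moved stays moved. The work goes in short steps, Python scripts to look and compute and a tool call to move; the robot and the scene stay as the last step left them, time stands still between calls to the robot, and variables do not carry over. Pictures are saved under pics/ and viewed, and the job is handed in when it is done.

Besides the shell and the picture viewer there is one more tool, called after "Request:" as a command line: name --argument value ..., lists and objects as JSON in quotes. move_arm: Moves the arm, as the interface text tells. Its arguments: {"type":"object","properties":{"jaw":{"type":"array","items":{"type":"number"}},"slide":{"type":"array","items":{"type":"array","items":{"type":"number"}}},"dr":{"type":"array","items":{"type":"array","items":{"type":"number"}}},"force":{"type":"number"}},"required":["jaw","slide","dr"]}

```bash
ls; mkdir -p pics; cat > h.py <<'E'
from bench import *
import numpy as np, cv2
from scipy.spatial.transform import Rotation as R
def snap(n,fn):
    im,d=get_image(n); cv2.imwrite('pics/'+fn,im[:,:,::-1]); return im,d
def ext(n):
    p=camera_params(n)
    if n=='wrist':
        s=get_state(); T=np.eye(4);T[:3,3]=s['position'];T[:3,:3]=R.from_rotvec(s['tool_rot']).as_matrix()
        return np.array(p['K']),T@np.array(p['tool_from_camera'])
    return np.array(p['K']),np.array(p['extrinsics'])
def cloud(n,d):
    K,E=ext(n); v,u=np.indices(d.shape)
    x=(u-K[0,2])/K[0,0]*d; y=(v-K[1,2])/K[1,1]*d
    P=np.stack([x,-y,-d],-1)@E[:3,:3].T+E[:3,3]
    P[d<=0]=np.nan; return P
E
python3 - <<'E'
from h import *
for n in ['top','scene']:
    print(n,camera_params(n).keys(), camera_params(n))
    im,d=snap(n,n+'0.png'); np.savez('pics/'+n+'0.npz',im=im,d=d,P=cloud(n,d))
s=get_state();print(s)
E
```

```text
pics
top dict_keys(['K', 'extrinsics']) {'K': array([[435.92199222,   0.        , 328.81204296],
       [  0.        , 435.92199222, 243.55365195],
       [  0.        ,   0.        ,   1.        ]]), 'extrinsics': array([[ 0.01080308,  0.98764078, -0.1563617 ,  0.21081586],
       [-0.99978988,  0.00794426, -0.0188968 ,  0.07153194],
       [-0.01742107,  0.15653298,  0.98751908,  1.42786052],
       [ 0.        ,  0.        ,  0.        ,  1.        ]])}
scene dict_keys(['K', 'extrinsics']) {'K': array([[574.70180716,   0.        , 326.33008058],
       [  0.        , 574.70180716, 242.00927895],
       [  0.        ,   0.        ,   1.        ]]), 'extrinsics': array([[-0.8720211 ,  0.20725503, -0.44342368, -0.19160191],
       [-0.48942068, -0.38183863,  0.7840068 ,  1.23722188],
       [-0.00682694,  0.90069119,  0.43440624,  0.68634139],
       [ 0.        ,  0.        ,  0.        ,  1.        ]])}
{'time': 0.1, 'joint_positions': array([-1.09286543,  0.32176574, -0.0700756 ,  1.45156885,  0.02261719,
        1.37078606, -0.05690248]), 'qd': array([-0.00085614, -0.00275314,  0.00040256, -0.00250301,  0.00107018,
        0.00108795, -0.00130471]), 'joint_torque': array([ 3.16111773e-04, -4.92575490e+01, -4.05673133e-01, -3.13402247e+01,
       -6.41809311e-02,  3.93884350e-02,  6.14001897e-05]), 'position': array([0.29062631, 0.58085134, 0.2215519 ]), 'tool_rot': array([-7.21972135e-01, -3.05721017e+00,  2.69703637e-03]), 'ft_force': array([-0.21427792,  1.04880672, -0.00997181]), 'torque': array([-0.06247953, -0.02218481,  0.02413433]), 'grip_width': 1.0013349043717834}
```

View pics/top0.png

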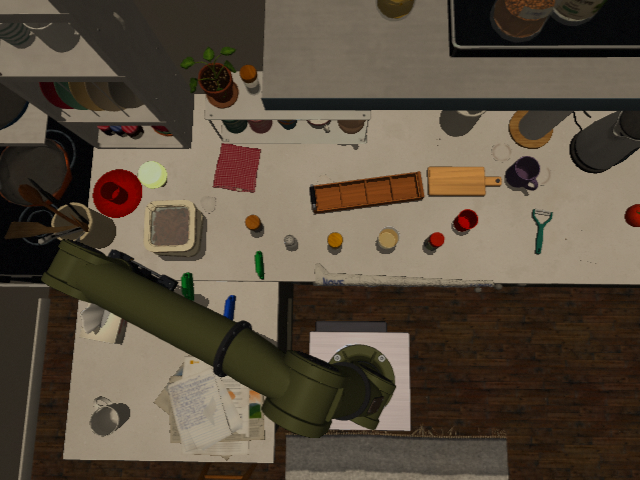

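View pics/scene0.png

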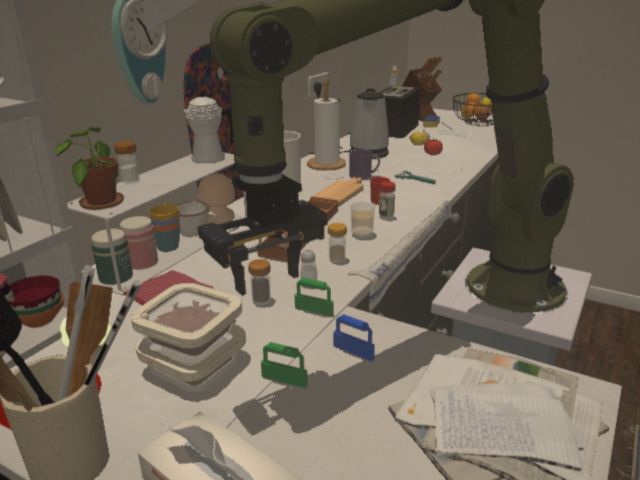

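```bash
python3 - <<'E'
from h import *
for n in ['top','scene']:
    P=np.load('pics/'+n+'0.npz')['P']
    for q in ['caddy','carry_loop','beaker','jar_a','shaker','screwcap_jar','tumbler']:
        for r in regions_of(n,q):
            m=r['mask']; p=P[m]; p=p[~np.isnan(p[:,0])]
            if len(p)==0: continue
            hi=np.percentile(p[:,2],97); t=p[p[:,2]>hi-0.012]
            print(n,q,round(r['score'],2),np.round(r['xy']),m.sum(),'med',p.mean(0).round(3),'ztop',hi.round(3),'topc',((t.min(0)+t.max(0))/2).round(3),'ext',np.ptp(t,0).round(3))
E
```

```text
top caddy 0.72 [364. 194.] 2993 med [ 0.611 -0.027  0.011] ztop 0.032 topc [ 0.608 -0.024  0.049] ext [0.136 0.348 0.057]
top carry_loop 0.75 [259. 261.] 237 med [0.363 0.321 0.049] ztop 0.082 topc [0.362 0.321 0.077] ext [0.069 0.021 0.015]
top carry_loop 0.72 [186. 286.] 308 med [0.292 0.546 0.05 ] ztop 0.081 topc [0.276 0.447 0.358] ext [0.092 0.226 0.578]
top carry_loop 0.7 [312. 196.] 89 med [0.577 0.152 0.073] ztop 0.082 topc [0.582 0.155 0.077] ext [0.066 0.017 0.012]
top carry_loop 0.52 [228. 309.] 210 med [0.223 0.407 0.058] ztop 0.082 topc [0.225 0.342 0.365] ext [0.061 0.158 0.589]
top beaker 0.98 [465. 220.] 415 med [ 0.512 -0.342  0.035] ztop 0.075 topc [ 0.509 -0.337  0.072] ext [0.062 0.063 0.018]
top jar_a 0.82 [253. 223.] 256 med [0.485 0.336 0.08 ] ztop 0.1 topc [0.489 0.338 0.095] ext [0.046 0.046 0.013]
top jar_a 0.55 [336. 238.] 212 med [0.431 0.079 0.087] ztop 0.101 topc [0.434 0.08  0.096] ext [0.044 0.047 0.013]
top shaker 0.48 [290. 241.] 134 med [0.429 0.22  0.072] ztop 0.092 topc [0.434 0.222 0.088] ext [0.026 0.032 0.015]
top screwcap_jar 0.84 [433. 241.] 
[... 973 characters left out ...]
81.] 918 med [0.481 0.348 0.056] ztop 0.098 topc [0.485 0.341 0.093] ext [0.045 0.049 0.014]
scene jar_a 0.72 [338. 247.] 693 med [0.426 0.089 0.056] ztop 0.098 topc [0.43  0.08  0.093] ext [0.047 0.053 0.014]
scene shaker 0.7 [306. 265.] 446 med [0.426 0.231 0.058] ztop 0.089 topc [0.429 0.228 0.084] ext [0.029 0.033 0.014]
scene screwcap_jar 0.67 [386. 201.] 566 med [ 0.429 -0.222  0.061] ztop 0.109 topc [ 0.432 -0.229  0.106] ext [0.043 0.044 0.017]
scene tumbler 0.59 [365. 221.] 843 med [ 0.439 -0.081  0.052] ztop 0.087 topc [ 0.443 -0.089  0.083] ext [0.068 0.075 0.015]
scene tumbler 0.36 [258. 277.] 844 med [0.481 0.349 0.06 ] ztop 0.098 topc [0.484 0.341 0.093] ext [0.044 0.049 0.014]
```

```bash
python3 - <<'E'
from h import *
z=np.load('pics/top0.npz');P=z['P'];im=z['im']
m=(P[...,2]>0.022)&(P[...,2]<0.040)&(P[...,0]>0.5)&(P[...,0]<0.70)&(P[...,1]>-0.225)&(P[...,1]<0.17)
# exclude cutting board by color? show y hist
p=P[m];print(len(p)); r=cv2.minAreaRect(p[:,:2].astype(np.float32));print(r)
for y in np.arange(-.22,.18,.02):
    q=p[abs(p[:,1]-y)<.01]; 
    if len(q): print(round(y,2),len(q),q[:,0].min().round(3),q[:,0].max().round(3),q[:,2].mean().round(3))
m=(P[...,2]>0.06)&(P[...,2]<0.1)&(P[...,0]>0.5)&(P[...,0]<0.65)&(P[...,1]>0.1)&(P[...,1]<0.2)
q=P[m];print('grip',q.mean(0),np.ptp(q,0),np.linalg.svd((q-q.mean(0))[:,:2])[2])
g=cv2.resize(im[150:270,190:560],None,fx=2.1,fy=2.1,interpolation=cv2.INTER_CUBIC);cv2.imwrite('pics/crop.png',g[:,:,::-1])
s=np.load('pics/scene0.npz')['im'];cv2.imwrite('pics/crop2.png',cv2.resize(s[140:320,220:450],None,fx=3,fy=3)[:,:,::-1])
E
```

```text
689
((0.6071872115135193, -0.024207860231399536), (0.093586765229702, 0.36912041902542114), 8.22442626953125)
-0.2 128 0.587 0.677 0.034
-0.18 38 0.585 0.676 0.03
-0.16 23 0.582 0.673 0.03
-0.14 26 0.579 0.671 0.028
-0.12 31 0.573 0.667 0.029
-0.1 50 0.574 0.665 0.027
-0.08 25 0.571 0.662 0.029
-0.06 24 0.567 0.658 0.03
-0.04 21 0.565 0.656 0.028
-0.02 61 0.562 0.654 0.028
-0.0 22 0.559 0.651 0.03
0.02 28 0.555 0.648 0.028
0.04 22 0.552 0.644 0.03
0.06 59 0.55 0.642 0.028
0.08 25 0.547 0.64 0.029
0.1 26 0.545 0.636 0.028
0.12 24 0.541 0.633 0.028
0.14 50 0.54 0.63 0.031
0.16 6 0.538 0.563 0.036
grip [0.58206143 0.1524832  0.07627347] [0.0755841  0.02043893 0.01812757] [[-0.99039593 -0.13826027]
 [-0.13826027  0.99039593]]
```

View pics/crop.png

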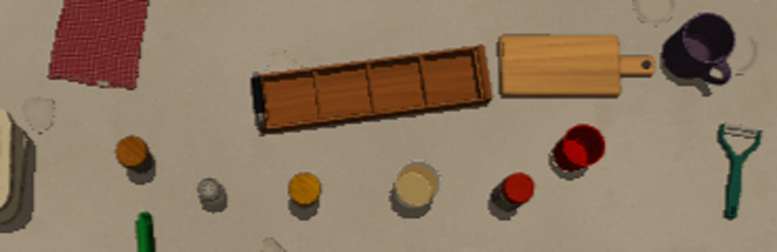

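View pics/crop2.png

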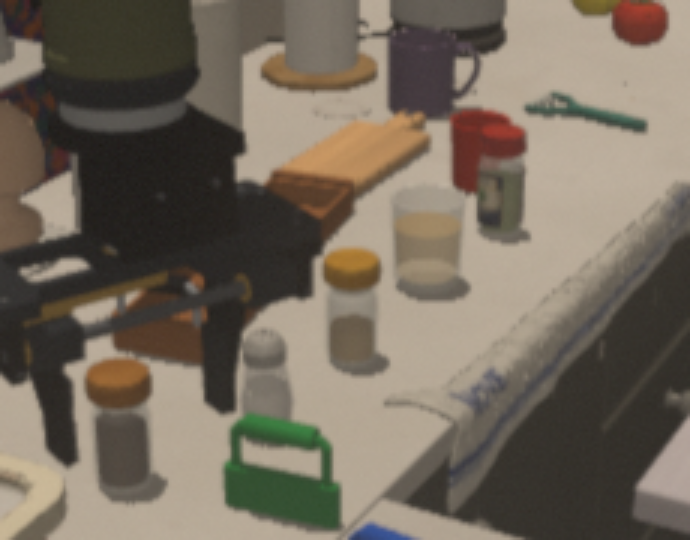

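```bash
cat >> h.py <<'E'
u=np.array([-.140,.990]);v=np.array([.990,.140]);C=np.array([.607,-.024])
T=dict(jar1=(.487,.339),jar2=(.432,.080),shaker=(.431,.224),beaker=(.509,-.337),tumbler=(.445,-.089),screw=(.434,-.23))
for n,s in dict(pB=.1275,p1=.0425,p2=-.0425,pS=-.1275).items(): T[n]=tuple(C+s*u)
def go(name,z):
    s=get_state();M=R.from_rotvec(s['tool_rot']).as_matrix();p=s['position']
    d=np.array([*T[name],z])-p
    Md=np.column_stack([[*u,0],[*v,0],[0,0,-1]])
    print(name,'t',round(s['time'],2),'pos',p.round(4),'slide cm',(M.T@d*100).round(2),'dr deg',np.degrees(R.from_matrix(M.T@Md).as_rotvec()).round(2),'grip',round(s['grip_width'],3),'F',s['ft_force'].round(1),'j',s['joint_positions'].round(2))
E
python3 - <<'E'
from h import *
go('jar1',.25)
for k,t in T.items(): print(k,np.round([t@u,t@v] if 0 else [np.dot(t,u),np.dot(t,v)],3))
P=np.load('pics/top0.npz')['P']
for x in np.arange(.6,.9,.04):
    print(round(x,2),[ (lambda q: q[q[:,2]<.5][:,2].max().round(2) if len(q[q[:,2]<.5]) else None)(P[(abs(P[...,0]-x)<.02)&(abs(P[...,1]-y)<.03)]) for y in np.arange(-.24,.45,.06)])
E
```

```text
jar1 t 0.8 pos [0.2908 0.5813 0.2226] slide cm [-28.39 -12.9   -2.74] dr deg [ 1.000e-02 -0.000e+00  5.538e+01] grip 0.994 F [ 0.6  0.2 -0.5] j [-1.09  0.32 -0.07  1.45  0.02  1.37 -0.06]
jar1 [0.267 0.53 ]
jar2 [0.019 0.439]
shaker [0.161 0.458]
beaker [-0.405  0.457]
tumbler [-0.15   0.428]
screw [-0.288  0.397]
pB [0.019 0.598]
p1 [-0.066  0.598]
p2 [-0.151  0.598]
pS [-0.236  0.598]
0.6 [np.float64(0.03), np.float64(0.04), np.float64(0.04), np.float64(0.01), np.float64(0.03), np.float64(0.03), np.float64(0.08), np.float64(0.08), np.float64(0.01), np.float64(0.01), np.float64(0.02), np.float64(0.01)]
0.64 [np.float64(0.03), np.float64(0.04), np.float64(0.03), np.float64(0.03), np.float64(0.04), np.float64(0.03), np.float64(0.04), np.float64(0.01), np.float64(0.01), np.float64(0.01), np.float64(0.02), np.float64(0.02)]
0.68 [np.float64(0.03), np.float64(0.04), np.float64(0.04), np.float64(0.03), np.float64(0.01), np.float64(0.01), np.float64(0.01), np.float64(0.01), np.float64(0.01), np.float64(0.01), np.float64(0.02), np.float64(0.02)]
0.72 [np.float64(0.01), np.float64(0.01), np.
[... 354 characters left out ...]
4(0.01), np.float64(0.02), np.float64(0.02)]
0.8 [np.float64(0.01), np.float64(0.01), np.float64(0.01), np.float64(0.01), np.float64(0.2), np.float64(0.2), np.float64(0.2), np.float64(0.2), np.float64(0.2), np.float64(0.2), np.float64(0.2), np.float64(0.3)]
0.84 [np.float64(0.01), np.float64(0.01), np.float64(0.01), np.float64(0.01), np.float64(0.11), np.float64(0.11), np.float64(0.08), np.float64(0.08), np.float64(0.1), np.float64(0.32), np.float64(0.32), np.float64(0.31)]
0.88 [np.float64(0.01), np.float64(0.01), np.float64(0.01), np.float64(0.01), np.float64(0.01), np.float64(0.01), np.float64(0.02), np.float64(0.02), np.float64(0.01), np.float64(0.32), np.float64(0.36), np.float64(0.36)]
```

Request:
move_arm --jaw '[0,0,0,0,0]' --slide '[[0,0,-0.6],[0,0,-0.6],[0,0,-0.5],[0,0,-0.5],[0,0,-0.5]]' --dr '[[0,0,8],[0,0,8],[0,0,8],[0,0,8],[0,0,8]]'

```text
time: 1.3
position: [0.2908, 0.5813, 0.2498]
tool_rot: [1.732, 2.621, 0.0]
ft_force: [0.3, 0.1, -0.6]
grip_width: 0.996
```

Request:
move_arm --jaw '[0,0,0]' --slide '[[0,0,0],[0,0,0],[0,0,0]]' --dr '[[0,0,8],[0,0,7.4],[0,0,0]]'

```text
time: 1.6
position: [0.2908, 0.5814, 0.2497]
tool_rot: [2.061, 2.371, 0.0]
ft_force: [0.5, -0.1, 0.4]
grip_width: 1.004
```

```bash
python3 -c "
from h import *
go('jar1',.16)"
```

```text
jar1 t 1.6 pos [0.2908 0.5814 0.2497] slide cm [-26.74  16.05   8.97] dr deg [ 0.02 -0.   -0.04] grip 1.004 F [ 0.5 -0.1  0.4] j [-1.19  0.31  0.05  1.41 -0.02  1.42 -1.  ]
```

Request:
move_arm --jaw '[0,0,0,0,0]' --slide '[[-3.3,2,0],[-3.3,2,0],[-3.3,2,0],[-3.3,2,0],[-3.3,2,0]]' --dr '[[0,0,0],[0,0,0],[0,0,0],[0,0,0],[0,0,0]]'

```text
time: 2.1
position: [0.4137, 0.4307, 0.2497]
tool_rot: [-2.056, -2.375, -0.001]
ft_force: [0.2, 0.2, -0.4]
grip_width: 1.003
```

Request:
move_arm --jaw '[0,0,0,0]' --slide '[[-3.3,2,2],[-3.3,2,2],[-3.6,2,3],[0,0,0]]' --dr '[[0,0,0],[0,0,0],[0,0,0],[0,0,0]]'

```text
time: 2.5
position: [0.4887, 0.3311, 0.1761]
tool_rot: [2.067, 2.362, -0.012]
ft_force: [-0.2, -0.3, -0.5]
grip_width: 1.002
```

```bash
python3 -c "
from h import *
go('jar1',.067)
im,d=snap('wrist','w1.png');P=cloud('wrist',d)
m=(P[...,2]>.085)&(P[...,2]<.105)&(np.hypot(P[...,0]-.487,P[...,1]-.339)<.045)
q=P[m];print(len(q),((q.max(0)+q.min(0))/2).round(4),np.ptp(q,0).round(3)) if len(q) else 0
"
```

```text
jar1 t 2.5 pos [0.4887 0.3311 0.1761] slide cm [ 0.88 -0.02 10.9 ] dr deg [-0.23  0.43 -0.43] grip 1.002 F [-0.2 -0.3 -0.5] j [-0.84  0.23  0.23  1.67 -0.05  1.26 -0.47]
4889 [0.4881 0.345  0.0926] [0.049 0.048 0.015]
```

View pics/w1.png

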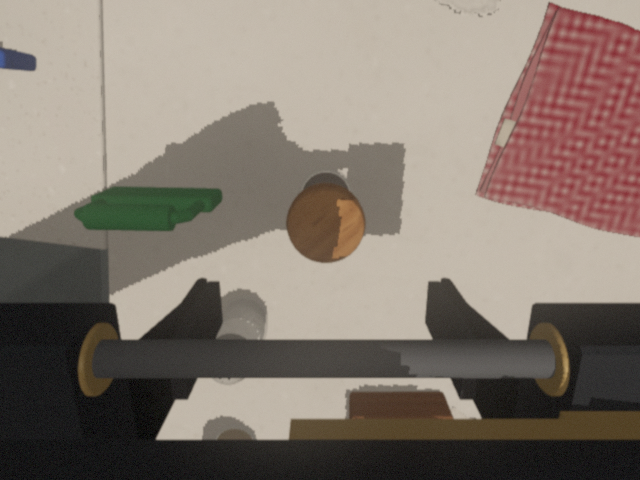

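Request:
move_arm --jaw '[0,0]' --slide '[[0.9,0,2],[0,0,0]]' --dr '[[0,0,0],[0,0,0]]'

```text
time: 2.75
position: [0.4824, 0.3505, 0.1584]
tool_rot: [-2.053, -2.375, 0.004]
ft_force: [-1.0, 0.8, -0.8]
grip_width: 1.005
```

```bash
cat >> h.py <<'E'
def wtop(name,z0,z1,fn):
    im,d=snap('wrist',fn);P=cloud('wrist',d);t=T[name]
    m=(P[...,2]>z0)&(P[...,2]<z1)&(np.hypot(P[...,0]-t[0],P[...,1]-t[1])<.05)
    q=P[m];print(len(q),((q.max(0)+q.min(0))/2).round(4),np.ptp(q,0).round(3)) if len(q) else print('none')
E
python3 -c "
from h import *
go('jar1',.067)
wtop('jar1',.085,.105,'w2.png')
go('jar1',.067)
"
```

```text
jar1 t 2.75 pos [0.4824 0.3505 0.1584] slide cm [-1.2   0.32  9.14] dr deg [-0.2   0.02  0.27] grip 1.005 F [-1.   0.8 -0.8] j [-0.86  0.25  0.22  1.68 -0.06  1.22 -0.48]
5274 [0.4905 0.3404 0.0923] [0.049 0.048 0.015]
jar1 t 2.8 pos [0.4831 0.3502 0.1596] slide cm [-1.16  0.24  9.26] dr deg [-0.12  0.02  0.24] grip 0.998 F [-0.6  1.1  0.5] j [-0.86  0.25  0.22  1.68 -0.06  1.22 -0.48]
```

Request:
move_arm --jaw '[0,0,0,0]' --slide '[[-0.5,0.2,1],[-0.5,0.3,1],[0,0,0],[0,0,0]]' --dr '[[0,0,0],[0,0,0],[0,0,0],[0,0,0]]'

```text
time: 3.2
position: [0.4913, 0.339, 0.14]
tool_rot: [-2.061, -2.371, 0.001]
ft_force: [-0.0, -0.2, 0.7]
grip_width: 0.999
```

```bash
echo "T['jar1']=(.489,.341)">>h.py
python3 -c "
from h import *
wtop('jar1',.085,.105,'w3.png')
go('jar1',.067)
"
```

```text
6273 [0.4897 0.3412 0.0918] [0.049 0.048 0.014]
jar1 t 3.25 pos [0.4913 0.3395 0.1403] slide cm [ 0.18 -0.21  7.33] dr deg [ 0.01 -0.01 -0.04] grip 1.002 F [-0.7 -0.5  0.4] j [-0.84  0.26  0.23  1.7  -0.06  1.19 -0.46]
```

Request:
move_arm --jaw '[0,0,0,0,0]' --slide '[[0.1,-0.1,2.5],[0,0,2.5],[0,0,1.5],[0,0,0.8],[0,0,0]]' --dr '[[0,0,0],[0,0,0],[0,0,0],[0,0,0],[0,0,0]]'

```text
time: 3.75
position: [0.4896, 0.3402, 0.0664]
tool_rot: [-2.06, -2.371, 0.002]
ft_force: [-0.2, 0.4, 0.1]
grip_width: 1.002
```

Request:
move_arm --jaw '[255,255,255,255,255]' --slide '[[0,0,0],[0,0,0],[0,0,0],[0,0,0],[0,0,0]]' --dr '[[0,0,0],[0,0,0],[0,0,0],[0,0,0],[0,0,0]]' --force 20

```text
time: 4.25
position: [0.4902, 0.3406, 0.0675]
tool_rot: [2.06, 2.371, 0.001]
ft_force: [-0.2, -0.3, 0.8]
grip_width: 0.634
```

Request:
move_arm --jaw '[255,255,255,255]' --slide '[[0,0,0],[0,0,0],[0,0,0],[0,0,0]]' --dr '[[0,0,0],[0,0,0],[0,0,0],[0,0,0]]'

```text
time: 4.65
position: [0.49, 0.3406, 0.0673]
tool_rot: [-2.06, -2.372, -0.0]
ft_force: [-0.0, -0.7, 1.7]
grip_width: 0.532
```

Request:
move_arm --jaw '[255,255,255,255,255]' --slide '[[0,0,-1],[0,0,-2],[0,0,-3],[0,0,-3],[0,0,-2]]' --dr '[[0,0,0],[0,0,0],[0,0,0],[0,0,0],[0,0,0]]'

```text
time: 5.15
position: [0.4907, 0.3407, 0.1798]
tool_rot: [2.06, 2.371, 0.004]
ft_force: [0.8, -0.1, -2.1]
grip_width: 0.537
```

```bash

python3 -c "
from h import *
go('p1',.20)
"
```

```text
p1 t 5.15 pos [0.4907 0.3407 0.1798] slide cm [-33.49   6.44  -2.04] dr deg [ 0.13 -0.07 -0.03] grip 0.537 F [ 0.8 -0.1 -2.1] j [-0.85  0.23  0.23  1.66 -0.05  1.26 -0.47]
```

Request:
move_arm --jaw '[255,255,255,255,255]' --slide '[[-2,0.4,-1],[-4,0.8,-1],[-4,0.8,0],[-4,0.8,0],[-4,0.8,0]]' --dr '[[0,0,0],[0,0,0],[0,0,0],[0,0,0],[0,0,0]]'

```text
time: 5.65
position: [0.551, 0.1656, 0.1977]
tool_rot: [2.06, 2.372, 0.001]
ft_force: [0.1, -0.3, -2.4]
grip_width: 0.531
```

Request:
move_arm --jaw '[255,255,255,255,255]' --slide '[[-4,0.8,0],[-4,0.8,0],[-4,0.8,0],[-2,0.3,0],[-1.5,0.1,0]]' --dr '[[0,0,0],[0,0,0],[0,0,0],[0,0,0],[0,0,0]]'

```text
time: 6.15
position: [0.6004, 0.0151, 0.1974]
tool_rot: [2.064, 2.368, -0.001]
ft_force: [-0.3, 0.9, -0.9]
grip_width: 0.534
```

Request:
move_arm --jaw '[255,255,255]' --slide '[[0,0,0],[0,0,0],[0,0,0]]' --dr '[[0,0,0],[0,0,0],[0,0,0]]'

```text
time: 6.45
position: [0.5998, 0.0202, 0.197]
tool_rot: [-2.056, -2.374, -0.001]
ft_force: [-0.2, 0.9, -1.0]
grip_width: 0.528
```

```bash

python3 -c "
from h import *
go('p1',.073)
snap('wrist','w4.png'); snap('top','t4.png')
go('p1',.073)
"
```

```text
p1 t 6.45 pos [0.5998 0.0202 0.197 ] slide cm [-0.24  0.09 12.4 ] dr deg [-0.01 -0.07  0.16] grip 0.528 F [-0.2  0.9 -1. ] j [-0.46  0.24  0.45  1.63 -0.11  1.3   0.15]
p1 t 6.55 pos [0.5999 0.0198 0.1971] slide cm [-0.19  0.09 12.41] dr deg [-0.01 -0.05  0.15] grip 0.533 F [-0.3 -0.3 -1.7] j [-0.46  0.24  0.45  1.63 -0.11  1.3   0.15]
```

View pics/w4.png

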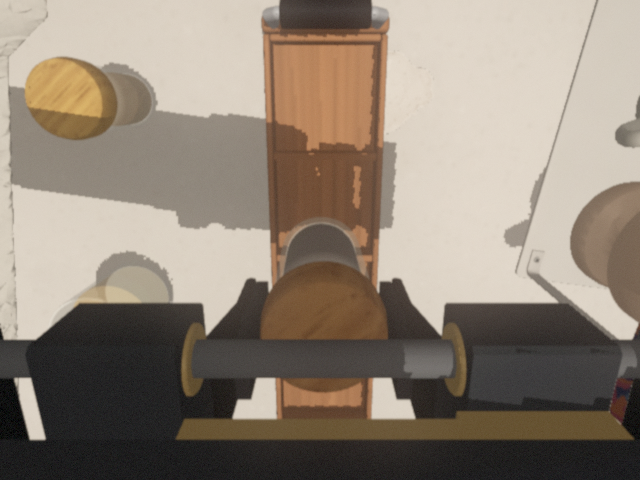

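View pics/t4.png

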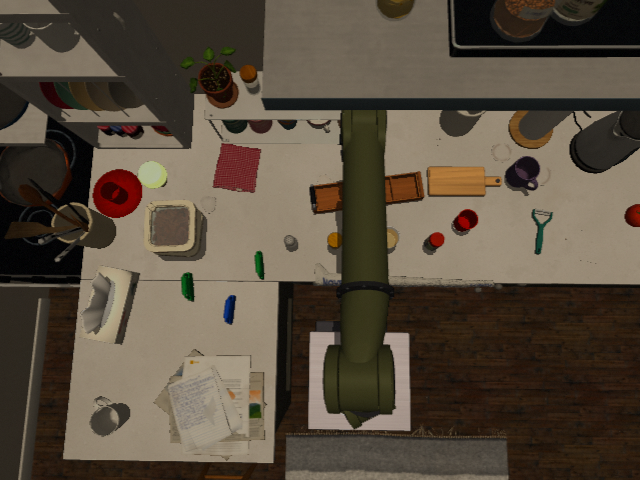

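Request:
move_arm --jaw '[255,255,255,255,255]' --slide '[[-0.2,0.1,2],[0,0,3],[0,0,3],[0,0,2],[0,0,1]]' --dr '[[0,0,0],[0,0,0],[0,0,0],[0,0,0],[0,0,0]]'

```text
time: 7.05
position: [0.5999, 0.017, 0.0849]
tool_rot: [-2.057, -2.371, 0.004]
ft_force: [-0.7, 0.6, -1.2]
grip_width: 0.534
```

Request:
move_arm --jaw '[255,255,255,255]' --slide '[[0,0,0.5],[0,0,0.5],[0,0,0.3],[0,0,0]]' --dr '[[0,0,0],[0,0,0],[0,0,0],[0,0,0]]'

```text
time: 7.45
position: [0.6017, 0.016, 0.0746]
tool_rot: [2.06, 2.371, 0.001]
ft_force: [0.3, 0.7, -1.1]
grip_width: 0.536
```

Request:
move_arm --jaw '[255,255,255]' --slide '[[0,0,0.2],[0,0,0],[0,0,0]]' --dr '[[0,0,0],[0,0,0],[0,0,0]]'

```text
time: 7.75
position: [0.6016, 0.0158, 0.0724]
tool_rot: [2.06, 2.371, 0.001]
ft_force: [0.4, 0.7, -1.3]
grip_width: 0.531
```

Request:
move_arm --jaw '[255,255,255]' --slide '[[0,0,0.1],[0,0,0],[0,0,0]]' --dr '[[0,0,0],[0,0,0],[0,0,0]]'

```text
time: 8.05
position: [0.6018, 0.0157, 0.0722]
tool_rot: [2.06, 2.371, 0.001]
ft_force: [-2.2, 0.1, 5.9]
grip_width: 0.536
```

Contact made (5.9 N up). Release gently.

Request:
move_arm --jaw '[100,80,60,40,0]' --slide '[[0,0,0],[0,0,0],[0,0,0],[0,0,0],[0,0,0]]' --dr '[[0,0,0],[0,0,0],[0,0,0],[0,0,0],[0,0,0]]'

```text
time: 8.55
position: [0.6014, 0.0159, 0.071]
tool_rot: [-2.06, -2.372, 0.0]
ft_force: [0.0, -0.3, 0.1]
grip_width: 0.851
```

Request:
move_arm --jaw '[0,0,0,0,0]' --slide '[[0,0,0],[0,0,0],[0,0,0],[0,0,0],[0,0,0]]' --dr '[[0,0,0],[0,0,0],[0,0,0],[0,0,0],[0,0,0]]'

```text
time: 9.05
position: [0.6015, 0.0159, 0.0712]
tool_rot: [2.06, 2.371, 0.0]
ft_force: [0.2, 0.4, -0.6]
grip_width: 0.997
```

Request:
move_arm --jaw '[0,0,0,0,0]' --slide '[[0,0,-1],[0,0,-2],[0,0,-3],[0,0,-3],[0,0,-2]]' --dr '[[0,0,0],[0,0,0],[0,0,0],[0,0,0],[0,0,0]]'

```text
time: 9.55
position: [0.6024, 0.0157, 0.1844]
tool_rot: [2.059, 2.369, 0.004]
ft_force: [0.8, 1.3, 0.0]
grip_width: 1.003
```

```bash

python3 -c "
from h import *
wtop('p1',.09,.112,'w5.png')
go('jar2',.18)
"
```

```text
4666 [0.6033 0.0159 0.0983] [0.049 0.048 0.016]
jar2 t 9.6 pos [0.6041 0.0158 0.1875] slide cm [  8.76 -16.15   0.62] dr deg [ 0.47 -0.02 -0.04] grip 1.001 F [ 2.1 -1.   2.3] j [-0.45  0.25  0.45  1.64 -0.11  1.27  0.16]
```

View pics/w5.png

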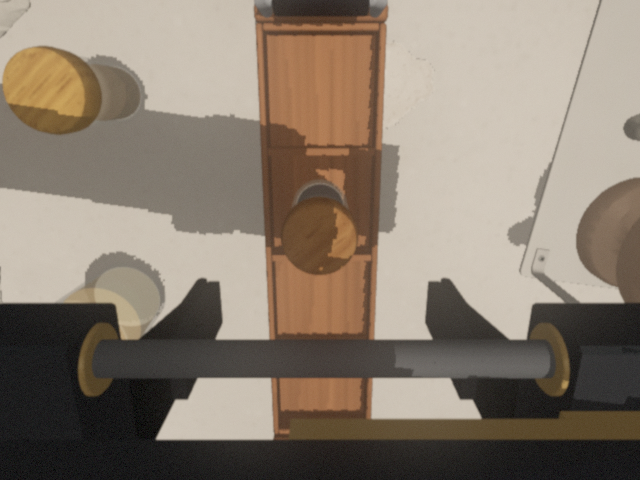

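Request:
move_arm --jaw '[0,0,0,0,0]' --slide '[[1.5,-2.5,0.3],[2,-4,0.3],[2,-4,0],[2,-3.5,0],[1.2,-2,0]]' --dr '[[0,0,0],[0,0,0],[0,0,0],[0,0,0],[0,0,0]]'

```text
time: 10.1
position: [0.4281, 0.0807, 0.1751]
tool_rot: [-2.058, -2.372, -0.0]
ft_force: [0.4, -0.0, 0.0]
grip_width: 1.0
```

Request:
move_arm --jaw '[0,0,0,0,0]' --slide '[[0,0,1.5],[0,0,1.5],[0,0,0],[0,0,0],[0,0,0]]' --dr '[[0,0,0],[0,0,0],[0,0,0],[0,0,0],[0,0,0]]'

```text
time: 10.6
position: [0.4315, 0.0797, 0.146]
tool_rot: [2.061, 2.371, 0.002]
ft_force: [0.6, -0.5, -0.1]
grip_width: 1.0
```

```bash

python3 -c "
from h import *
wtop('jar2',.085,.107,'w6.png')
go('jar2',.067)
"
```

```text
5970 [0.4349 0.081  0.0917] [0.049 0.048 0.013]
jar2 t 10.65 pos [0.4316 0.0797 0.146 ] slide cm [0.02 0.04 7.9 ] dr deg [ 0.08 -0.01 -0.04] grip 0.999 F [-1.  -0.3  0.6] j [-0.61 -0.09  0.35  2.06  0.03  1.17 -0.13]
```

Request:
move_arm --jaw '[0,0,0,0,0]' --slide '[[0.1,0.3,2.5],[0,0,2.5],[0,0,2],[0,0,0.9],[0,0,0]]' --dr '[[0,0,0],[0,0,0],[0,0,0],[0,0,0],[0,0,0]]'

```text
time: 11.15
position: [0.4332, 0.0808, 0.0655]
tool_rot: [-2.06, -2.371, 0.003]
ft_force: [-0.3, -0.0, 0.3]
grip_width: 0.999
```

Request:
move_arm --jaw '[255,255,255,255,255]' --slide '[[0,0,0],[0,0,0],[0,0,0],[0,0,0],[0,0,0]]' --dr '[[0,0,0],[0,0,0],[0,0,0],[0,0,0],[0,0,0]]'

```text
time: 11.65
position: [0.4339, 0.0812, 0.0665]
tool_rot: [2.06, 2.371, 0.001]
ft_force: [0.4, 0.1, -0.2]
grip_width: 0.632
```

Request:
move_arm --jaw '[255,255,255,255,255]' --slide '[[0,0,0],[0,0,0],[0,0,0],[0,0,0],[0,0,0]]' --dr '[[0,0,0],[0,0,0],[0,0,0],[0,0,0],[0,0,0]]'

```text
time: 12.15
position: [0.4338, 0.0811, 0.0663]
tool_rot: [2.06, 2.371, 0.0]
ft_force: [-0.4, -0.4, 2.0]
grip_width: 0.533
```

Request:
move_arm --jaw '[255,255,255,255,255]' --slide '[[0,0,-1],[0,0,-3],[0,0,-4],[0,0,-4],[0,0,-2.5]]' --dr '[[0,0,0],[0,0,0],[0,0,0],[0,0,0],[0,0,0]]'

```text
time: 12.65
position: [0.4346, 0.0811, 0.2145]
tool_rot: [2.06, 2.37, 0.005]
ft_force: [0.0, 1.1, -1.2]
grip_width: 0.533
```

Request:
move_arm --jaw '[255,255,255,255,255]' --slide '[[0,0,0],[-2,2,0],[-3,3,0],[-3,3,0],[-3,2.8,0]]' --dr '[[0,0,0],[0,0,0],[0,0,0],[0,0,0],[0,0,0]]'

```text
time: 13.15
position: [0.5565, -0.0137, 0.2101]
tool_rot: [-2.059, -2.372, 0.002]
ft_force: [0.6, 0.4, -1.5]
grip_width: 0.53
```

Request:
move_arm --jaw '[255,255,255,255,255]' --slide '[[-3,2.5,0],[-2,1.5,0],[-1,0.9,0],[0,0,0],[0,0,0]]' --dr '[[0,0,0],[0,0,0],[0,0,0],[0,0,0],[0,0,0]]'

```text
time: 13.65
position: [0.612, -0.0643, 0.2104]
tool_rot: [-2.058, -2.371, 0.001]
ft_force: [0.4, 1.1, -0.6]
grip_width: 0.534
```

```bash

python3 -c "
from h import *
snap('wrist','w7.png')
go('p2',.072)
"
```

```text
p2 t 13.7 pos [ 0.612  -0.0638  0.2107] slide cm [-0.26  0.08 13.87] dr deg [-0.07 -0.08  0.07] grip 0.532 F [-0.3 -0.3 -0.9] j [-0.39  0.28  0.55  1.58 -0.15  1.33  0.32]
```

View pics/w7.png

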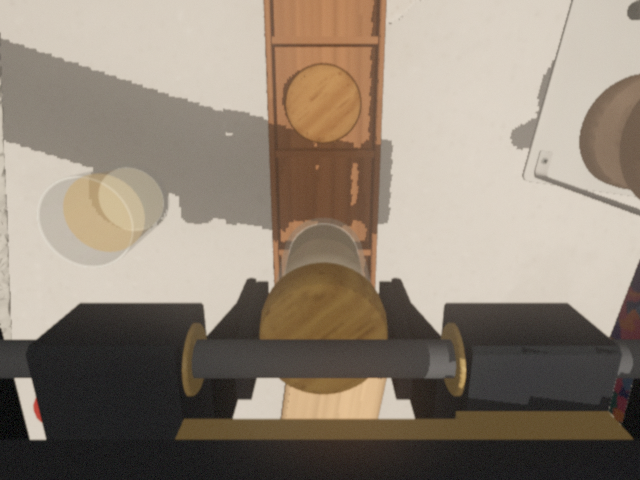

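Request:
move_arm --jaw '[255,255,255,255,255]' --slide '[[-0.2,0.1,2],[0,0,3],[0,0,3.5],[0,0,2.5],[0,0,1.5]]' --dr '[[0,0,0],[0,0,0],[0,0,0],[0,0,0],[0,0,0]]'

```text
time: 14.2
position: [0.6122, -0.0651, 0.0841]
tool_rot: [-2.056, -2.371, 0.002]
ft_force: [-0.3, -0.2, -1.2]
grip_width: 0.529
```

Request:
move_arm --jaw '[255,255,255,255]' --slide '[[0,0,0.7],[0,0,0.4],[0,0,0],[0,0,0]]' --dr '[[0,0,0],[0,0,0],[0,0,0],[0,0,0]]'

```text
time: 14.6
position: [0.6151, -0.0672, 0.0764]
tool_rot: [2.06, 2.37, 0.002]
ft_force: [-0.7, -0.5, -1.1]
grip_width: 0.525
```

Request:
move_arm --jaw '[255,255,255,255]' --slide '[[0,0,0.3],[0,0,0.1],[0,0,0],[0,0,0]]' --dr '[[0,0,0],[0,0,0],[0,0,0],[0,0,0]]'

```text
time: 15.0
position: [0.6144, -0.0672, 0.0714]
tool_rot: [2.06, 2.371, 0.001]
ft_force: [0.4, 0.7, 0.1]
grip_width: 0.529
```

Request:
move_arm --jaw '[255,255,255]' --slide '[[0,0,0.1],[0,0,0],[0,0,0]]' --dr '[[0,0,0],[0,0,0],[0,0,0]]'

```text
time: 15.3
position: [0.6146, -0.0674, 0.0713]
tool_rot: [2.06, 2.371, 0.001]
ft_force: [-2.6, 0.8, 5.7]
grip_width: 0.533
```

Request:
move_arm --jaw '[100,80,60,40,0]' --slide '[[0,0,0],[0,0,0],[0,0,0],[0,0,0],[0,0,0]]' --dr '[[0,0,0],[0,0,0],[0,0,0],[0,0,0],[0,0,0]]'

```text
time: 15.8
position: [0.6141, -0.0672, 0.0699]
tool_rot: [-2.06, -2.371, 0.0]
ft_force: [-0.2, -0.6, 1.2]
grip_width: 0.852
```

Request:
move_arm --jaw '[0,0,0,0,0]' --slide '[[0,0,0],[0,0,0],[0,0,0],[0,0,0],[0,0,0]]' --dr '[[0,0,0],[0,0,0],[0,0,0],[0,0,0],[0,0,0]]'

```text
time: 16.3
position: [0.6142, -0.0672, 0.0701]
tool_rot: [-2.06, -2.371, -0.0]
ft_force: [0.2, -0.4, 0.5]
grip_width: 1.0
```

Request:
move_arm --jaw '[0,0,0,0,0]' --slide '[[0,0,-1],[0,0,-2],[0,0,-3],[0,0,-3],[0,0,-2]]' --dr '[[0,0,0],[0,0,0],[0,0,0],[0,0,0],[0,0,0]]'

```text
time: 16.8
position: [0.6151, -0.0676, 0.1834]
tool_rot: [2.059, 2.369, 0.004]
ft_force: [0.6, 0.6, -0.4]
grip_width: 1.001
```

```bash

python3 -c "
from h import *
wtop('p2',.09,.112,'w8.png')
go('shaker',.2)
"
```

```text
4705 [ 0.6177 -0.0675  0.0983] [0.049 0.048 0.017]
shaker t 16.85 pos [ 0.6168 -0.0678  0.1865] slide cm [ 31.48 -14.32  -1.49] dr deg [ 0.47  0.05 -0.04] grip 0.998 F [1.8 0.4 3. ] j [-0.39  0.29  0.55  1.6  -0.16  1.28  0.33]
```

Request:
move_arm --jaw '[0,0,0,0,0]' --slide '[[2,-1,0],[4,-2,0],[4,-2,0],[4,-2,0],[4,-2,0]]' --dr '[[0,0,0],[0,0,0],[0,0,0],[0,0,0],[0,0,0]]'

```text
time: 17.35
position: [0.4988, 0.0997, 0.1805]
tool_rot: [2.061, 2.371, 0.001]
ft_force: [-1.5, 0.5, 1.2]
grip_width: 0.998
```

Request:
move_arm --jaw '[0,0,0,0,0]' --slide '[[4,-2,0],[4,-1.5,0],[3,-1,0],[1.7,-0.5,0],[0.6,-0.3,0]]' --dr '[[0,0,0],[0,0,0],[0,0,0],[0,0,0],[0,0,0]]'

```text
time: 17.85
position: [0.4278, 0.2248, 0.1804]
tool_rot: [-2.056, -2.375, -0.001]
ft_force: [0.5, 0.3, -0.3]
grip_width: 0.996
```

Request:
move_arm --jaw '[0,0,0,0]' --slide '[[0,0,2],[0,0,1],[0,0,0],[0,0,0]]' --dr '[[0,0,0],[0,0,0],[0,0,0],[0,0,0]]'

```text
time: 18.25
position: [0.4292, 0.222, 0.1502]
tool_rot: [2.062, 2.37, -0.001]
ft_force: [0.3, -0.2, -0.4]
grip_width: 0.999
```

```bash

python3 -c "
from h import *
wtop('shaker',.075,.097,'w9.png')
go('shaker',.035)
"
```

```text
2556 [0.435  0.2252 0.083 ] [0.034 0.034 0.016]
shaker t 18.3 pos [0.4295 0.2223 0.1507] slide cm [ 0.14  0.17 11.57] dr deg [ 0.04 -0.01 -0.1 ] grip 1.0 F [ 0.2 -0.7  0.6] j [-0.81  0.01  0.28  1.96 -0.    1.17 -0.39]
```

View pics/w9.png

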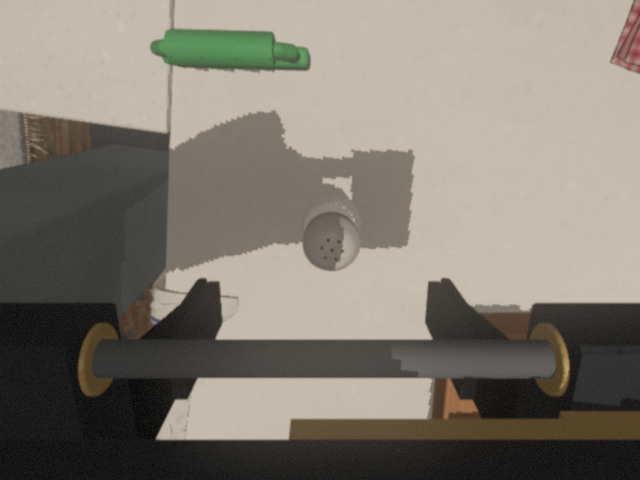

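Request:
move_arm --jaw '[0,0,0,0,0]' --slide '[[0.2,0.6,2.5],[0,0,3],[0,0,3],[0,0,2],[0,0,1]]' --dr '[[0,0,0],[0,0,0],[0,0,0],[0,0,0],[0,0,0]]'

```text
time: 18.8
position: [0.4341, 0.225, 0.034]
tool_rot: [-2.061, -2.371, 0.003]
ft_force: [0.1, -0.4, 0.0]
grip_width: 0.999
```

Request:
move_arm --jaw '[255,255,255,255,255]' --slide '[[0,0,0],[0,0,0],[0,0,0],[0,0,0],[0,0,0]]' --dr '[[0,0,0],[0,0,0],[0,0,0],[0,0,0],[0,0,0]]'

```text
time: 19.3
position: [0.435, 0.2259, 0.0359]
tool_rot: [2.06, 2.371, 0.002]
ft_force: [-0.3, -0.6, -0.0]
grip_width: 0.63
```

Request:
move_arm --jaw '[255,255,255,255,255]' --slide '[[0,0,0],[0,0,0],[0,0,0],[0,0,0],[0,0,0]]' --dr '[[0,0,0],[0,0,0],[0,0,0],[0,0,0],[0,0,0]]'

```text
time: 19.8
position: [0.4344, 0.2257, 0.0353]
tool_rot: [-2.06, -2.371, 0.0]
ft_force: [-0.8, -0.6, 3.0]
grip_width: 0.45
```

Request:
move_arm --jaw '[255,255,255,255,255]' --slide '[[0,0,-1],[0,0,-3],[0,0,-4],[0,0,-4],[0,0,-3.5]]' --dr '[[0,0,0],[0,0,0],[0,0,0],[0,0,0],[0,0,0]]'

```text
time: 20.3
position: [0.435, 0.2254, 0.1927]
tool_rot: [2.06, 2.37, 0.003]
ft_force: [0.2, 0.1, -1.4]
grip_width: 0.456
```

```bash

python3 -c "
from h import *
snap('wrist','w10.png')
go('pS',.19)
"
```

```text
pS t 20.35 pos [0.4379 0.2272 0.1986] slide cm [-39.98  13.26   0.78] dr deg [ 0.58 -0.3  -0.05] grip 0.451 F [1.6 2.1 3.3] j [-0.82 -0.01  0.29  1.88  0.    1.26 -0.39]
```

Request:
move_arm --jaw '[255,255,255,255,255]' --slide '[[-2,0.7,0],[-4,1.4,0],[-4,1.4,0],[-4,1.4,0],[-4,1.4,0]]' --dr '[[0,0,0],[0,0,0],[0,0,0],[0,0,0],[0,0,0]]'

```text
time: 20.85
position: [0.5227, 0.0544, 0.1905]
tool_rot: [2.06, 2.371, 0.001]
ft_force: [1.3, 0.8, -1.6]
grip_width: 0.45
```

Request:
move_arm --jaw '[255,255,255,255,255]' --slide '[[-4,1.4,0],[-4,1.4,0],[-4,1.4,0],[-4,1.4,0],[-3,0.9,0]]' --dr '[[0,0,0],[0,0,0],[0,0,0],[0,0,0],[0,0,0]]'

```text
time: 21.35
position: [0.6137, -0.1261, 0.1902]
tool_rot: [2.062, 2.368, -0.001]
ft_force: [0.0, 0.2, -1.4]
grip_width: 0.451
```

Request:
move_arm --jaw '[255,255,255,255,255]' --slide '[[-1.8,0.5,0],[-1,0.3,0],[0,0,0],[0,0,0],[0,0,0]]' --dr '[[0,0,0],[0,0,0],[0,0,0],[0,0,0],[0,0,0]]'

```text
time: 21.85
position: [0.6247, -0.1475, 0.1901]
tool_rot: [-2.057, -2.373, -0.001]
ft_force: [0.2, -0.5, -0.9]
grip_width: 0.453
```

```bash

python3 -c "
from h import *
snap('wrist','w11.png')
go('pS',.0405)
"
```

```text
pS t 21.9 pos [ 0.6248 -0.1477  0.1902] slide cm [-0.27 -0.03 14.97] dr deg [ 0.02 -0.06  0.11] grip 0.452 F [ 0.1 -0.1 -1.5] j [-0.3   0.36  0.62  1.54 -0.22  1.31  0.49]
```

View pics/w11.png

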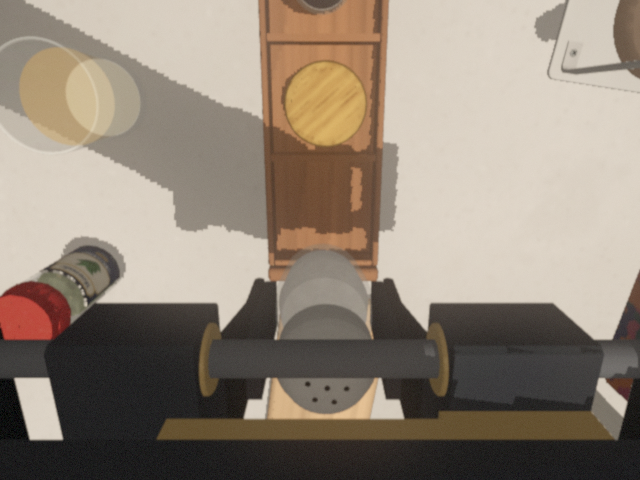

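Request:
move_arm --jaw '[255,255,255,255,255]' --slide '[[-0.2,0,2],[0,0,3.5],[0,0,4],[0,0,3],[0,0,1.3]]' --dr '[[0,0,0],[0,0,0],[0,0,0],[0,0,0],[0,0,0]]'

```text
time: 22.4
position: [0.6229, -0.1495, 0.049]
tool_rot: [-2.055, -2.37, 0.003]
ft_force: [0.3, 0.2, -0.7]
grip_width: 0.453
```

Request:
move_arm --jaw '[255,255,255,255]' --slide '[[0,0,0.5],[0,0,0.4],[0,0,0],[0,0,0]]' --dr '[[0,0,0],[0,0,0],[0,0,0],[0,0,0]]'

```text
time: 22.8
position: [0.6261, -0.1517, 0.0447]
tool_rot: [2.059, 2.37, 0.002]
ft_force: [0.4, 0.5, -1.0]
grip_width: 0.458
```

Request:
move_arm --jaw '[255,255,255,255]' --slide '[[0,0,0.2],[0,0,0.1],[0,0,0],[0,0,0]]' --dr '[[0,0,0],[0,0,0],[0,0,0],[0,0,0]]'

```text
time: 23.2
position: [0.6253, -0.1515, 0.0404]
tool_rot: [2.06, 2.371, 0.001]
ft_force: [0.2, 0.6, 1.4]
grip_width: 0.455
```

Request:
move_arm --jaw '[255,255,255]' --slide '[[0,0,0.1],[0,0,0],[0,0,0]]' --dr '[[0,0,0],[0,0,0],[0,0,0]]'

```text
time: 23.5
position: [0.6254, -0.1516, 0.0403]
tool_rot: [2.06, 2.371, 0.001]
ft_force: [-1.5, 1.1, 6.0]
grip_width: 0.455
```

Request:
move_arm --jaw '[120,95,70,40,0]' --slide '[[0,0,0],[0,0,0],[0,0,0],[0,0,0],[0,0,0]]' --dr '[[0,0,0],[0,0,0],[0,0,0],[0,0,0],[0,0,0]]'

```text
time: 24.0
position: [0.625, -0.1515, 0.0389]
tool_rot: [-2.06, -2.371, 0.0]
ft_force: [0.1, -0.6, 0.1]
grip_width: 0.806
```

Request:
move_arm --jaw '[0,0,0,0,0]' --slide '[[0,0,0],[0,0,0],[0,0,0],[0,0,0],[0,0,0]]' --dr '[[0,0,0],[0,0,0],[0,0,0],[0,0,0],[0,0,0]]'

```text
time: 24.5
position: [0.625, -0.1515, 0.0391]
tool_rot: [-2.06, -2.371, -0.0]
ft_force: [0.7, -0.3, -0.3]
grip_width: 1.003
```

Request:
move_arm --jaw '[0,0,0,0,0]' --slide '[[0,0,-1],[0,0,-2.5],[0,0,-4],[0,0,-4],[0,0,-3]]' --dr '[[0,0,0],[0,0,0],[0,0,0],[0,0,0],[0,0,0]]'

```text
time: 25.0
position: [0.6258, -0.1521, 0.1879]
tool_rot: [2.059, 2.369, 0.003]
ft_force: [0.9, 0.3, -0.3]
grip_width: 0.998
```

```bash

python3 -c "
from h import *
wtop('pS',.08,.105,'w12.png')
go('beaker',.18)
"
```

```text
2077 [ 0.6302 -0.1532  0.0903] [0.034 0.034 0.021]
beaker t 25.05 pos [ 0.6282 -0.1528  0.193 ] slide cm [-16.58 -14.38   1.19] dr deg [ 0.6   0.15 -0.05] grip 0.996 F [1.9 0.3 3.2] j [-0.29  0.36  0.63  1.53 -0.22  1.31  0.5 ]
```

View pics/w12.png

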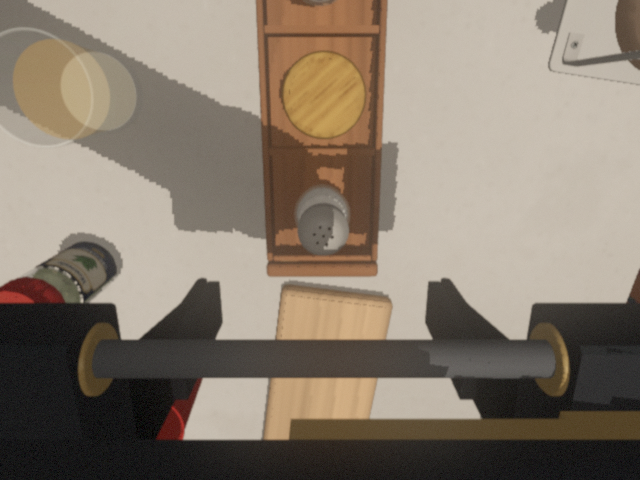

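Request:
move_arm --jaw '[0,0,0,0,0]' --slide '[[-2,-1.7,0],[-3.4,-3,0],[-3.4,-3,0],[-3.4,-3,0],[-2.4,-2,0]]' --dr '[[0,0,0],[0,0,0],[0,0,0],[0,0,0],[0,0,0]]'

```text
time: 25.55
position: [0.517, -0.3173, 0.1851]
tool_rot: [2.064, 2.367, -0.001]
ft_force: [-0.2, -0.0, 0.4]
grip_width: 1.002
```

Request:
move_arm --jaw '[0,0,0,0,0]' --slide '[[-1.5,-1.1,0],[-0.5,-0.4,1.5],[0,0,1.5],[0,0,0],[0,0,0]]' --dr '[[0,0,0],[0,0,0],[0,0,0],[0,0,0],[0,0,0]]'

```text
time: 26.05
position: [0.5083, -0.3336, 0.1529]
tool_rot: [-2.056, -2.373, 0.0]
ft_force: [0.5, 0.4, 1.0]
grip_width: 1.005
```

```bash

python3 -c "
from h import *
wtop('beaker',.062,.09,'w13.png')
go('beaker',.04)
"
```

```text
2615 [ 0.5083 -0.3395  0.0687] [0.064 0.064 0.013]
beaker t 26.1 pos [ 0.5086 -0.3341  0.1536] slide cm [-3.000e-01  1.000e-02  1.136e+01] dr deg [-0.03 -0.04  0.13] grip 1.001 F [-0.8 -0.3  0.2] j [-0.05  0.33  0.71  1.67 -0.22  1.23  0.86]
```

View pics/w13.png

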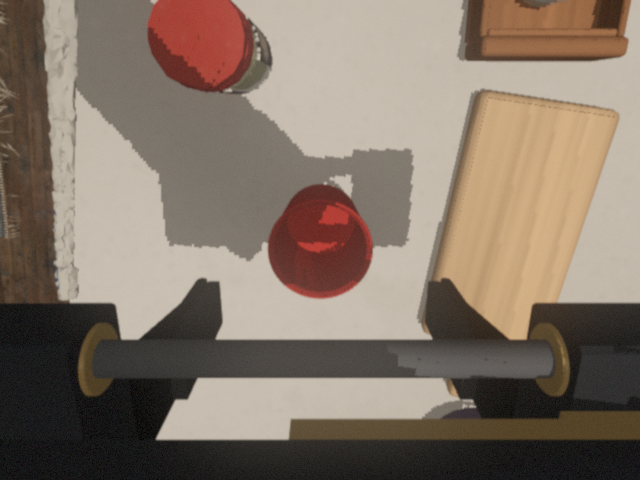

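Request:
move_arm --jaw '[0,0,0,0,0]' --slide '[[-0.3,0,2],[-0.2,0,3],[0,0,3],[0,0,2],[0,0,1.1]]' --dr '[[0,0,0],[0,0,0],[0,0,0],[0,0,0],[0,0,0]]'

```text
time: 26.6
position: [0.5084, -0.3392, 0.0415]
tool_rot: [-2.057, -2.372, 0.0]
ft_force: [0.1, -0.3, -0.5]
grip_width: 1.003
```

Request:
move_arm --jaw '[255,255,255,255,255]' --slide '[[0,0,0],[0,0,0],[0,0,0],[0,0,0],[0,0,0]]' --dr '[[0,0,0],[0,0,0],[0,0,0],[0,0,0],[0,0,0]]'

```text
time: 27.1
position: [0.5088, -0.3413, 0.0444]
tool_rot: [2.06, 2.37, 0.001]
ft_force: [-0.6, -0.3, 4.2]
grip_width: 0.716
```

Request:
move_arm --jaw '[255,255,255]' --slide '[[0,0,0],[0,0,0],[0,0,0]]' --dr '[[0,0,0],[0,0,0],[0,0,0]]'

```text
time: 27.4
position: [0.5088, -0.3413, 0.0443]
tool_rot: [2.06, 2.37, 0.001]
ft_force: [-1.6, 0.3, 5.9]
grip_width: 0.714
```

Request:
move_arm --jaw '[255,255,255,255,255]' --slide '[[0,0,-1],[0,0,-3],[0,0,-4],[0,0,-4],[0,0,-4]]' --dr '[[0,0,0],[0,0,0],[0,0,0],[0,0,0],[0,0,0]]'

```text
time: 27.9
position: [0.5079, -0.3402, 0.2046]
tool_rot: [-2.06, -2.371, -0.0]
ft_force: [0.0, 0.6, -2.9]
grip_width: 0.718
```

Request:
move_arm --jaw '[255,255,255]' --slide '[[0,0,-2],[0,0,-1],[0,0,0]]' --dr '[[0,0,0],[0,0,0],[0,0,0]]'

```text
time: 28.2
position: [0.5087, -0.3408, 0.2341]
tool_rot: [2.059, 2.37, 0.001]
ft_force: [-0.2, 0.3, -2.0]
grip_width: 0.716
```

```bash

python3 -c "
from h import *
snap('wrist','w14.png')
go('pB',.23)
"
```

```text
pB t 28.25 pos [ 0.5081 -0.3403  0.2325] slide cm [42.68 14.21  0.28] dr deg [-0.02 -0.04 -0.01] grip 0.717 F [-0.1  0.5 -2. ] j [-0.06  0.28  0.74  1.56 -0.19  1.38  0.84]
```

View pics/w14.png

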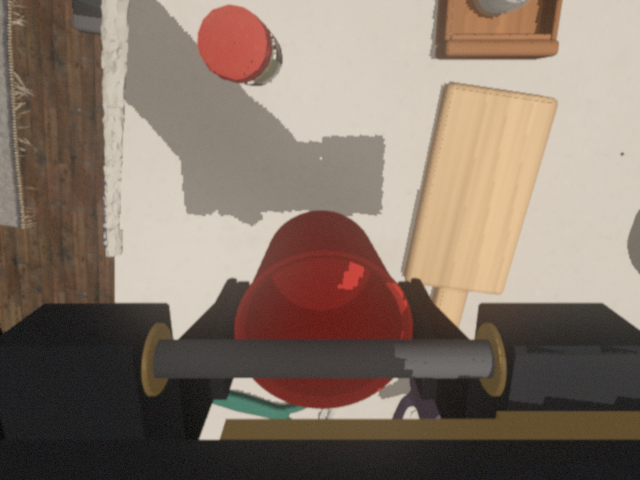

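Request:
move_arm --jaw '[255,255,255,255,255]' --slide '[[2,0.7,0],[4,1.3,0],[4,1.3,0],[4,1.3,0],[4,1.3,0]]' --dr '[[0,0,0],[0,0,0],[0,0,0],[0,0,0],[0,0,0]]'

```text
time: 28.75
position: [0.5405, -0.152, 0.2308]
tool_rot: [-2.059, -2.369, 0.003]
ft_force: [-0.1, 0.7, -2.4]
grip_width: 0.719
```

Request:
move_arm --jaw '[255,255,255,255,255]' --slide '[[4,1.3,0],[4,1.3,0],[4,1.3,0],[4,1.3,0],[4,1.3,0]]' --dr '[[0,0,0],[0,0,0],[0,0,0],[0,0,0],[0,0,0]]'

```text
time: 29.25
position: [0.5768, 0.0547, 0.2308]
tool_rot: [-2.059, -2.37, 0.005]
ft_force: [1.5, 0.5, -0.8]
grip_width: 0.717
```

Request:
move_arm --jaw '[255,255,255,255,255]' --slide '[[2.7,0.9,0],[1.4,0.6,0],[0.6,0.3,0],[0,0,0],[0,0,0]]' --dr '[[0,0,0],[0,0,0],[0,0,0],[0,0,0],[0,0,0]]'

```text
time: 29.75
position: [0.5892, 0.0994, 0.2328]
tool_rot: [2.064, 2.368, -0.002]
ft_force: [0.7, -0.1, -3.0]
grip_width: 0.716
```

```bash

python3 -c "
from h import *
snap('wrist','w15.png')
go('pB',.0493)
"
```

```text
pB t 29.8 pos [0.5893 0.0994 0.2331] slide cm [ 0.3   0.03 18.38] dr deg [-0.01  0.05 -0.21] grip 0.713 F [-0.2 -0.2 -1.6] j [-0.6   0.21  0.46  1.59 -0.1   1.36  0.  ]
```

View pics/w15.png

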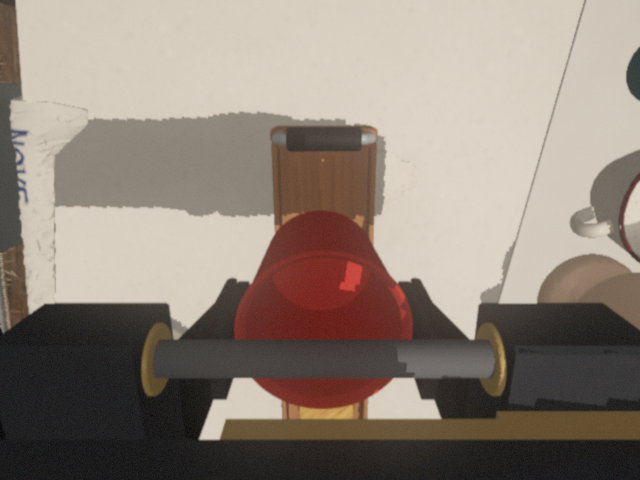

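Request:
move_arm --jaw '[255,255,255,255,255]' --slide '[[0.1,0,2],[0,0,4],[0,0,4],[0,0,4],[0,0,2]]' --dr '[[0,0,0],[0,0,0],[0,0,0],[0,0,0],[0,0,0]]'

```text
time: 30.3
position: [0.5868, 0.1006, 0.0697]
tool_rot: [-2.062, -2.367, 0.007]
ft_force: [-0.9, 0.2, -1.5]
grip_width: 0.717
```

Request:
move_arm --jaw '[255,255,255,255,255]' --slide '[[0,0,1],[0,0,0.6],[0,0,0.2],[0,0,0],[0,0,0]]' --dr '[[0,0,0],[0,0,0],[0,0,0],[0,0,0],[0,0,0]]'

```text
time: 30.8
position: [0.5902, 0.1032, 0.0565]
tool_rot: [2.06, 2.371, 0.003]
ft_force: [-0.4, 0.4, -0.9]
grip_width: 0.72
```

Request:
move_arm --jaw '[255,255,255,255]' --slide '[[0,0,0.3],[0,0,0.1],[0,0,0],[0,0,0]]' --dr '[[0,0,0],[0,0,0],[0,0,0],[0,0,0]]'

```text
time: 31.2
position: [0.5891, 0.103, 0.0512]
tool_rot: [2.06, 2.372, 0.0]
ft_force: [0.1, -0.5, -1.6]
grip_width: 0.713
```

Request:
move_arm --jaw '[255,255,255]' --slide '[[0,0,0.1],[0,0,0],[0,0,0]]' --dr '[[0,0,0],[0,0,0],[0,0,0]]'

```text
time: 31.5
position: [0.5891, 0.103, 0.0501]
tool_rot: [-2.06, -2.371, -0.0]
ft_force: [-0.8, 0.3, -0.9]
grip_width: 0.712
```

Request:
move_arm --jaw '[255,255,255]' --slide '[[0,0,0.1],[0,0,0],[0,0,0]]' --dr '[[0,0,0],[0,0,0],[0,0,0]]'

```text
time: 31.8
position: [0.5893, 0.1029, 0.0494]
tool_rot: [2.06, 2.371, 0.001]
ft_force: [-0.6, 0.6, 1.0]
grip_width: 0.717
```

Request:
move_arm --jaw '[255,255,255]' --slide '[[0,0,0.1],[0,0,0],[0,0,0]]' --dr '[[0,0,0],[0,0,0],[0,0,0]]'

```text
time: 32.1
position: [0.5893, 0.103, 0.0493]
tool_rot: [-2.06, -2.371, -0.001]
ft_force: [-3.9, -0.6, 7.2]
grip_width: 0.716
```

Floor contact; release.

Request:
move_arm --jaw '[60,45,30,15,0]' --slide '[[0,0,0],[0,0,0],[0,0,0],[0,0,0],[0,0,0]]' --dr '[[0,0,0],[0,0,0],[0,0,0],[0,0,0],[0,0,0]]'

```text
time: 32.6
position: [0.5892, 0.103, 0.048]
tool_rot: [2.06, 2.372, 0.0]
ft_force: [-0.6, 0.1, -0.1]
grip_width: 0.954
```

Request:
move_arm --jaw '[0,0,0,0,0]' --slide '[[0,0,0],[0,0,0],[0,0,0],[0,0,0],[0,0,0]]' --dr '[[0,0,0],[0,0,0],[0,0,0],[0,0,0],[0,0,0]]'

```text
time: 33.1
position: [0.5892, 0.103, 0.0481]
tool_rot: [2.06, 2.371, 0.0]
ft_force: [-0.2, -0.5, 0.0]
grip_width: 1.0
```

Request:
move_arm --jaw '[0,0,0,0,0]' --slide '[[0,0,-1],[0,0,-2.5],[0,0,-4],[0,0,-4],[0,0,-4]]' --dr '[[0,0,0],[0,0,0],[0,0,0],[0,0,0],[0,0,0]]'

```text
time: 33.6
position: [0.5891, 0.1027, 0.2056]
tool_rot: [2.061, 2.371, 0.001]
ft_force: [0.2, 0.4, 0.4]
grip_width: 1.0
```

Request:
move_arm --jaw '[0,0,0,0,0]' --slide '[[2,-1,0],[4,-2,0],[4,-2,0],[4,-2,0],[4,-2,0]]' --dr '[[0,0,0],[0,0,0],[0,0,0],[0,0,0],[0,0,0]]'

```text
time: 34.1
position: [0.474, 0.2699, 0.2043]
tool_rot: [2.061, 2.371, 0.003]
ft_force: [0.3, 0.6, 0.2]
grip_width: 1.0
```

Request:
move_arm --jaw '[0,0,0,0,0]' --slide '[[4,-2,0],[4,-2,0],[3,-1,0],[2,0,0],[0,0,0]]' --dr '[[0,0,0],[0,0,0],[0,0,0],[0,0,0],[0,0,0]]'

```text
time: 34.6
position: [0.4064, 0.3933, 0.2035]
tool_rot: [-2.055, -2.376, -0.002]
ft_force: [-0.7, 0.8, 0.8]
grip_width: 1.0
```

```bash

python3 -c "
from h import *
s=get_state();print(s['time'],s['position'],s['ft_force'])
im,d=snap('top','t9.png');P=cloud('top',d)
im2,d2=snap('scene','s9.png')
cv2.imwrite('pics/s9c.png',cv2.resize(im2[140:320,220:450],None,fx=3,fy=3)[:,:,::-1])
cv2.imwrite('pics/t9c.png',cv2.resize(im[130:270,190:560],None,fx=2.1,fy=2.1)[:,:,::-1])
for n,(a,b) in dict(pB=(.07,.09),p1=(.09,.115),p2=(.09,.115),pS=(.078,.11),tumbler=(.075,.1),screw=(.095,.12)).items():
    t=T[n];m=(P[...,2]>a)&(P[...,2]<b)&(np.hypot(P[...,0]-t[0],P[...,1]-t[1])<.047)
    q=P[m];c=(q.max(0)+q.min(0))/2;e=c[:2]-C
    print(n,c.round(3),np.ptp(q,0).round(3),'caddy x,y',(e@v).round(4),(e@u).round(4))
"
```

```text
34.6 [0.40636783 0.39328376 0.20353906] [-0.65504111  0.79290793  0.78570978]
pB [0.588 0.11  0.078] [0.064 0.074 0.016] caddy x,y -0.0 0.1352
p1 [0.601 0.015 0.099] [0.048 0.048 0.017] caddy x,y -0.0006 0.0391
p2 [ 0.616 -0.068  0.1  ] [0.049 0.047 0.017] caddy x,y 0.0025 -0.0444
pS [ 0.627 -0.153  0.089] [0.034 0.032 0.019] caddy x,y 0.0016 -0.1302
tumbler [ 0.447 -0.089  0.084] [0.067 0.066 0.016] caddy x,y -0.1671 -0.0416
screw [ 0.437 -0.232  0.105] [0.043 0.042 0.019] caddy x,y -0.1972 -0.182
```

View pics/t9c.png

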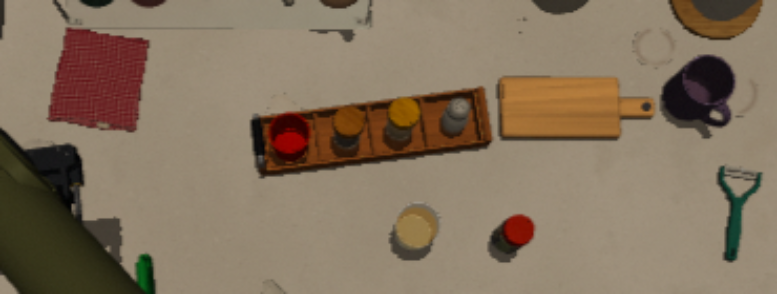

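View pics/s9c.png

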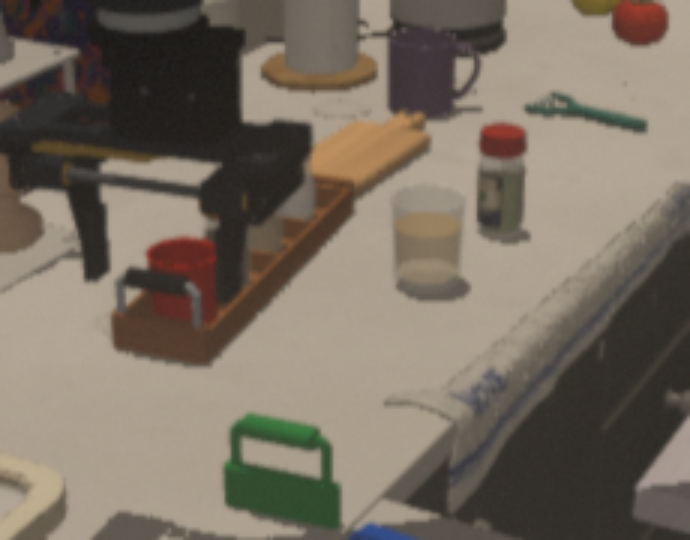

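Request:
move_arm --jaw '[0,0,0,0,0]' --slide '[[0,0,0],[0,0,0],[0,0,0],[0,0,0],[0,0,0]]' --dr '[[0,0,0],[0,0,0],[0,0,0],[0,0,0],[0,0,0]]'

```text
time: 35.2
position: [0.4074, 0.3901, 0.2032]
tool_rot: [2.061, 2.371, 0.0]
ft_force: [-0.1, 0.2, -0.5]
grip_width: 0.995
```

```bash
python3 -c "
from h import *
print(get_state()['time']); print(close_job())"
```

```text
35.2
the job is handed in; nothing more can be done
None
```

The caddy is filled and handed in at 35.2 s: the red beaker is in the pocket beside the black-grip loop, the two wooden-stoppered jars from the worktop are in the middle pockets, and the shaker is in the far pocket. I lowered each one until the wrist force showed it on the pocket floor, then opened the fingers and backed away.

The last overhead depth check put the jars and shaker within about 3.5 mm of their pocket centres. The screw-capped jar and the drinking glass were where they started.

- **Beaker reading off:** the same check put the beaker about 8 mm towards the loop. The point cloud had picked up the loop's grip, so that number is not reliable. By the arm's pose at release, the beaker is within about 3 mm of centre.
- **Uprightness:** I judged this by eye from the last pictures. The gripper hid the jars in the scene view, so for them it rests on the overhead view. I did not measure tilt.

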